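# Rock the guide pins and sort out the loose ones

### The arm

A 7-joint arm with a two-finger parallel gripper is mounted at the origin on the work surface. World frame = base frame: x ahead of the robot, y to its left, z up, the work surface at z = 0. Lengths are in m, angles in rad, forces in N, time in s.
With the tool pointing down it reaches from about 0.4 to 0.85 m from the base axis. Payload 10.4 kg.
Tool frame: the origin (TCP) lies midway between the tips of the shut fingers; the grasp point (between the pads) lies 19 mm behind it (r.grasp_offset is the distance from the TCP to the grasp point, in m); z points along the fingers, y is the line along which they close (so a half turn about z gives the same grasp; the last joint's range is limited). The gripper opens to 87 mm and grips with 3 to 60 N. Pads are 19 mm wide; open, the fingers measure 117 mm over their backs; the gripper's body (75 mm by 190 mm) begins 51 mm behind the grasp point.
Start: joints at [1.168, 0.332, -0.065, 1.46, 0.022, 1.35, -0.088], TCP at [0.232, -0.58, 0.223] pointing down, gripper open.
Joint ranges: [-2.6, 2.6], [-0.5, 2.12], [-1.47, 1.34], [0.16, 2.42], [-1.27, 4.41], [0.06, 2.06], [-2.6, 2.6]. Speed limits (rad/s): [2.22, 2.22, 2.79, 2.79, 3.14, 3.14, 3.14].

### API

Orientations are given as a unit quaternion [x, y, z, w].
In Python, from bench import r gives the robot as it stands.
- The arm moves only by the tool drive_tool, never from a script. Its argument "moves" is a list that holds one entry, the list of rows, each a list of 7 numbers: the shift along the tool's x, y, z in m, then the turn, a rotation vector about the tool's x, y, z in rad, then the opening, from 0 (shut) to 1 (fully open). In form: [[[tx, ty, tz, ax, ay, az, jaw], ...]]. A call has 1 to 10 rows; each row shifts and turns the commanded pose from where the row before left it, along the tool's axes as they then stand; what a row does not reach is not made up. A row lasts 1/10 s, in which the tool goes at most 50 mm and 8.59 degrees, less where a joint would pass 70% of its speed; a pose out of reach is approached as far as the arm can. A call is refused whole if a number of a shift passes 0.05 or a number of a turn 0.15, either way. A call with a gripper value outside its range is refused whole. The fingers move at their own pace and stop on an object; "squeeze" is the grip in N (left out, the last holds). Time passes only in rows, so rows that do not move let the fingers close. It gives the time, the measured TCP pose, the force, the opening and the grip force at its end, in the units of the state.
- r.read_state(): the state, without advancing time (a new reading comes with each control period).
- r.camera(name): name is "scene" or "top" or "wrist"; returns the picture (480x640x3 uint8, red, green, blue); there is no depth.
- r.camera_info(name): a dict with "mtx" (3x3 intrinsics, pixels), "rvec" (rotation vector, rad) and "tvec" (3), from world to camera coordinates, as OpenCV has them; the wrist camera has in their place "T_tool_cam" (4x4, takes a point from camera to tool coordinates, whose origin is the TCP and whose axes are the flange's). Camera axes: x right, y down, z forward; pixel columns grow to the right and rows downward; lengths in m; the calibration is good to about 2 mm. A picture is of the moment at which its call begins: read the wrist's pose just before it. camera_info takes no time and is no camera call.
- r.close_job(): hands the job in; it is judged then, once.
Trained networks look in the newest picture that a camera, given by its name, has taken for a name from the list of things; names that differ only in an ending like _2 or _b are one class to them, and where a whole thing is asked for, a point or a joint stands for the part that bears it (a point fixed in the world has none). Each returns a list of dicts, best first, with "conf" (0 to 1); they miss things now and then, are a little off and sometimes report something else, mostly with a low value. They report only what shows in the picture. A call takes as long as a camera call.
- r.find_in(camera, query): "bbox" ([left, top, right, bottom] in pixels, round what is visible of it).
- r.place_of(camera, query): "at" ([column, row] in pixels: a listed point, or the origin of a listed thing).
The state is a dict: "time": time; "joint_positions": joint angles; "joint_vel": joint speeds; "joint_torque": joint torques, N m; "ee_pos": TCP position; "eef_rot": TCP orientation; "ft_force": force on the tool from outside, world axes, zero at the start; "torque": the same for the moment, N m; "width": finger opening in m; "grip_force": force on a finger pad.
Only numpy, scipy, OpenCV 4.12 (cv2) and the standard library are available. Lean on these libraries where they do the work, as an engineer would, in place of code of your own. Each camera call takes 0.05 s, during which the arm holds its last target. There are 200 camera calls.

### The job

Before these two reclaimed brake caliper carriers are packed, find out which of their four guide pins are loose by rocking each one gently side to side by its head: a push of about 5 N is plenty, and never force or press a pin with more than 10 N. Draw every loose pin up out of its bore and put it in the red tray for repair; leave the sound pins fully home in their bores and the other things on the bench where they are.

Things in the scene. Friction and masses are not known exactly. Their poses are not given: they have to be found in the camera images.
- pin_1_head (a point): Steel guide pin standing upright in a bore. This point: on its axis, mid-head, 16 mm below its top; z runs along the pin to the head. Head plain round, 16 mm diameter, 32 mm tall, free all round; below it a flange 25 mm across, 4 mm thick, resting on the boss (pin top 106 mm above the bench); then a shank 10 mm thick, 58 mm long, in the bore. About 0.1 kg.
- pin_2_head (a point): Second guide pin, just like the first (any of the four may be sound or loose). Whole length 94 mm. Nothing locks a pin: it slides straight up out of its bore. This point: on its axis, mid-head, 16 mm below its top.
- pin_3_head (a point): Third guide pin, just like the first. How many are loose varies (at least one, never all). A sound pin's head gives only about 1 mm to each side, then stands firm; a push there levers the shank, so bore forces come to some 2.4 times the push. This point: on its axis, mid-head, 16 mm below its top.
- pin_4_head (a point): Fourth guide pin, just like the first. A loose pin stands in a bore worn wide: its head goes over at under 3 N by 2.5 mm to each side held upright, 3 to 4 mm if free to lean, before it stands firm. This point: on its axis, mid-head, 16 mm below its top.
- carrier_a: One of two. Cast-iron brake caliper carrier lying on the bench; it does not shift. Origin on the bench under its middle, z up. Two round bosses 35 mm across, 70 mm tall at x = +65 and -65 mm, each with an upright brass-bushed bore holding one guide pin. The rest is under 50 mm tall, within 85 mm in x and -52 to +73 mm in y.
- carrier_b: The other of two. Cast-iron brake caliper carrier lying on the bench; it does not shift. Origin on the bench under its middle, z up. Two round bosses 35 mm across, 70 mm tall at x = +65 and -65 mm, each with an upright brass-bushed bore holding one guide pin. The rest is under 50 mm tall, within 85 mm in x and -52 to +73 mm in y.
- red_tray: Red open tray, 170 (x) x 130 (y) mm, 60 mm tall, walls and floor about 4 mm; it does not shift. Origin under its middle, on the bench.
- tape_gun: Blue hand tape dispenser lying on its side, about 200 x 90 mm, 57 mm tall, a bystander. Origin underneath.
- tape_roll: Roll of pale tape lying flat, 100 mm diameter, 48 mm tall, a bystander. Origin underneath.
- marker: Marker pen lying flat, 140 mm long, 17 mm thick, a bystander. Origin underneath, middle.
- grease_tin: Grease tin with yellow band, 72 mm diameter, 70 mm tall, a bystander. Origin underneath.
- wire_brush: Hand brush lying flat, low, a bystander. Origin underneath.
- wrench: Wrench lying flat, low, a bystander. Origin underneath.
- pad_carton: Small closed carton, 130 x 90 x 50 mm, a bystander. Origin underneath.

How it is judged:
On the way:
1. a loose pin has been rocked over to the side while still home in its bore (head at least 2 mm off its starting point) (((distance of pin_1_head from where it was at the start of the episode above 0.002 m and height (world z) of pin_1_head below 0.094 m) or (distance of pin_2_head from where it was at the start of the episode above 0.002 m and height (world z) of pin_2_head below 0.094 m) or (distance of pin_3_head from where it was at the start of the episode above 0.002 m and height (world z) of pin_3_head below 0.094 m) or (distance of pin_4_head from where it was at the start of the episode above 0.002 m and height (world z) of pin_4_head below 0.094 m))), for 0.04 s.
At the end, for the whole second after the job is handed in: Every loose pin lies at rest in the red tray (mid-head within its outline, under 100 mm above the bench). Every sound pin stands fully home in its bore: head within 4 mm of its start, within 0.06 rad of upright, not raised over 1.5 mm (((distance of pin_1_head from where it was at the start of the episode below 0.004 m and angle between pin_1_head's own z axis and vertical below 0.06 rad and height (world z) of pin_1_head below 0.0915 m) or (x of pin_1_head in the frame of red_tray between -0.085 and 0.085 m and y of pin_1_head in the frame of red_tray between -0.065 and 0.065 m and z of pin_1_head in the frame of red_tray below 0.1 m and linear speed of pin_1 below 0.03 m/s)) and ((distance of pin_2_head from where it was at the start of the episode below 0.004 m and angle between pin_2_head's own z axis and vertical below 0.06 rad and height (world z) of pin_2_head below 0.0915 m) or (x of pin_2_head in the frame of red_tray between -0.085 and 0.085 m and y of pin_2_head in the frame of red_tray between -0.065 and 0.065 m and z of pin_2_head in the frame of red_tray below 0.1 m and linear speed of pin_2 below 0.03 m/s)) and ((distance of pin_3_head from where it was at the start of the episode below 0.004 m and angle between pin_3_head's own z axis and vertical below 0.06 rad and height (world z) of pin_3_head below 0.0915 m) or (x of pin_3_head in the frame of red_tray between -0.085 and 0.085 m and y of pin_3_head in the frame of red_tray between -0.065 and 0.065 m and z of pin_3_head in the frame of red_tray below 0.1 m and linear speed of pin_3 below 0.03 m/s)) and ((distance of pin_4_head from where it was at the start of the episode below 0.004 m and angle between pin_4_head's own z axis and vertical below 0.06 rad and height (world z) of pin_4_head below 0.0915 m) or (x of pin_4_head in the frame of red_tray between -0.085 and 0.085 m and y of pin_4_head in the frame of red_tray between -0.065 and 0.065 m and z of pin_4_head in the frame of red_tray below 0.1 m and linear speed of pin_4 below 0.03 m/s)) and not (horizontal distance between any of pin_1_head, pin_2_head, pin_3_head, pin_4_head and bush_2 below 0.02 m) and not (horizontal distance between any of pin_1_head, pin_2_head, pin_3_head, pin_4_head and bush_4 below 0.02 m) and (world y of bush_1 above 0.45 m or horizontal distance between any of pin_1_head, pin_2_head, pin_3_head, pin_4_head and bush_1 below 0.006 m) and (world y of bush_3 above 0.45 m or horizontal distance between any of pin_1_head, pin_2_head, pin_3_head, pin_4_head and bush_3 below 0.006 m) and (world y of bush_5 above 0.45 m or horizontal distance between any of pin_1_head, pin_2_head, pin_3_head, pin_4_head and bush_5 below 0.006 m)); the robot touches nothing.
It fails at once if a pin forced against its bore, or a carrier pressed, with more than 25 N (contact force between any of bush_1, bush_2, bush_3, bush_4, bush_5, carrier_a, carrier_b and anything else above 25 N).
It fails at once if a sound pin drawn more than 10 mm out of its bore ((height (world z) of pin_1_head between 0.1 and 0.14 m and horizontal distance between pin_1_head and bush_1 below 0.012 m) or (height (world z) of pin_1_head between 0.1 and 0.14 m and horizontal distance between pin_1_head and bush_3 below 0.012 m) or (height (world z) of pin_1_head between 0.1 and 0.14 m and horizontal distance between pin_1_head and bush_5 below 0.012 m) or (height (world z) of pin_2_head between 0.1 and 0.14 m and horizontal distance between pin_2_head and bush_1 below 0.012 m) or (height (world z) of pin_2_head between 0.1 and 0.14 m and horizontal distance between pin_2_head and bush_3 below 0.012 m) or (height (world z) of pin_2_head between 0.1 and 0.14 m and horizontal distance between pin_2_head and bush_5 below 0.012 m) or (height (world z) of pin_3_head between 0.1 and 0.14 m and horizontal distance between pin_3_head and bush_1 below 0.012 m) or (height (world z) of pin_3_head between 0.1 and 0.14 m and horizontal distance between pin_3_head and bush_3 below 0.012 m) or (height (world z) of pin_3_head between 0.1 and 0.14 m and horizontal distance between pin_3_head and bush_5 below 0.012 m) or (height (world z) of pin_4_head between 0.1 and 0.14 m and horizontal distance between pin_4_head and bush_1 below 0.012 m) or (height (world z) of pin_4_head between 0.1 and 0.14 m and horizontal distance between pin_4_head and bush_3 below 0.012 m) or (height (world z) of pin_4_head between 0.1 and 0.14 m and horizontal distance between pin_4_head and bush_5 below 0.012 m)).
It fails at once if a bystander moved more than 30 mm (distance of any of tape_gun, tape_roll, marker, grease_tin, wire_brush, wrench, pad_carton from where it was at the start of the episode above 0.03 m).
It also fails if it takes over 72 s, if anything falls off the work surface, if the arm or the gripper's body presses on something with over 40 N, if the wrist force passes 120 N, or if a joint passes its speed limit or range.

## Working session

There is one attempt and no reset: what is moved stays moved. The work goes in short steps, Python scripts to look and compute and a tool call to move; the robot and the scene stay as the last step left them, time stands still between calls to the robot, and variables do not carry over. Pictures are saved under pics/ and viewed, at most 12 in all, crops included, and the job is handed in when it is done.

Besides the shell and the picture viewer there is one more tool, called after "Request:" in YAML: its name, and indented under it one key for each argument. drive_tool: Moves the arm, as the interface text tells. Its arguments: {"type":"object","properties":{"moves":{"type":"array"},"squeeze":{"type":"number"}},"required":["moves"]}

```bash
mkdir -p pics; ls; cat > h.py <<'E'
import numpy as np, cv2
from scipy.spatial.transform import Rotation as R
from bench import r
def ray(name,px,T=None):
    i=r.camera_info(name); K=np.array(i["mtx"])
    d=np.linalg.inv(K)@np.array([px[0],px[1],1.])
    if name=="wrist":
        s=r.read_state(); Rt=R.from_quat(s["eef_rot"]).as_matrix(); A=np.array(i["T_tool_cam"])
        return Rt@A[:3,3]+s["ee_pos"], Rt@A[:3,:3]@d
    M=cv2.Rodrigues(np.array(i["rvec"],float))[0]
    return -M.T@np.array(i["tvec"]).ravel(), M.T@d
def at(name,px,z):
    o,d=ray(name,px); return o+d*(z-o[2])/d[2]
E
python3 - <<'E'
from h import *
s=r.read_state(); print(s["ee_pos"],R.from_quat(s["eef_rot"]).as_matrix().round(3).tolist(),s["ft_force"])
for c in ["scene","top"]:
    cv2.imwrite(f"pics/{c}0.png",r.camera(c)[:,:,::-1])
    for q,z in [("pin_1_head",.09),("carrier_a",0),("red_tray",0),("grease_tin",0),("tape_gun",0),("tape_roll",0),("pad_carton",0)]:
        for p in r.place_of(c,q)[:5]: print(c,q,round(p["conf"],2),np.round(p["at"],1),at(c,p["at"],z).round(4))
E
```

```text
pics
[ 0.23157953 -0.58009363  0.22175888] [[0.929, 0.371, -0.001], [0.371, -0.929, 0.001], [-0.0, -0.001, -1.0]] [-0.69146607 -0.26517553  0.86678006]
scene pin_1_head 0.56 [253.3 202.3] [ 0.6268 -0.2255  0.09  ]
scene pin_1_head 0.35 [276.  215.6] [ 0.6161 -0.1501  0.09  ]
scene carrier_a 0.72 [278.5 215.1] [ 0.5581 -0.2211  0.    ]
scene carrier_a 0.64 [331.1 250.1] [ 0.543  -0.0327  0.    ]
scene carrier_a 0.3 [351.2 200.7] [ 0.3756 -0.123   0.    ]
scene grease_tin 0.83 [518.5 365. ] [0.4833 0.4607 0.    ]
scene tape_gun 0.62 [212.5 172.3] [ 0.5835 -0.4956  0.    ]
scene tape_roll 0.59 [310.7 341.8] [0.7561 0.1216 0.    ]
scene tape_roll 0.54 [351.4 211.1] [ 0.405 -0.094  0.   ]
scene pad_carton 0.67 [206.6 256.4] [ 0.7812 -0.2348 -0.    ]
top pin_1_head 0.63 [404.7 260.5] [ 0.5095 -0.241   0.09  ]
top pin_1_head 0.57 [394.8 217.9] [ 0.6286 -0.2128  0.09  ]
top carrier_a 0.73 [393.  240.6] [ 0.5696 -0.2199  0.    ]
top carrier_a 0.67 [343.7 184.3] [ 0.7367 -0.0713  0.    ]
top carrier_a 0.65 [326.2 247.7] [ 0.5457 -0.0214  0.    ]
top red_tray 0.67 [341.4 183.7] [ 0.7384 -0.0644  0.    ]
top grease_tin 0.86 [166.1 268.1] [0.4785 0.4532 0.    ]
top grease_tin 0.6 [393.9 217.2] [ 0.6396 -0.2222  0.    ]
top tape_gun 0.82 [483.7 238.4] [ 0.5799 -0.4894  0.    ]
top tape_gun 0.42 [342.1 183. ] [ 0.7405 -0.0664  0.    ]
top tape_gun 0.26 [163.8 265. ] [0.4876 0.4604 0.    ]
top tape_roll 0.95 [276.2 174.1] [0.7649 0.1319 0.    ]
top tape_roll 0.23 [483.1 239.9] [ 0.5754 -0.4876  0.    ]
top pad_carton 0.89 [403.2 175.5] [ 0.7657 -0.2496  0.    ]
```

View pics/scene0.png

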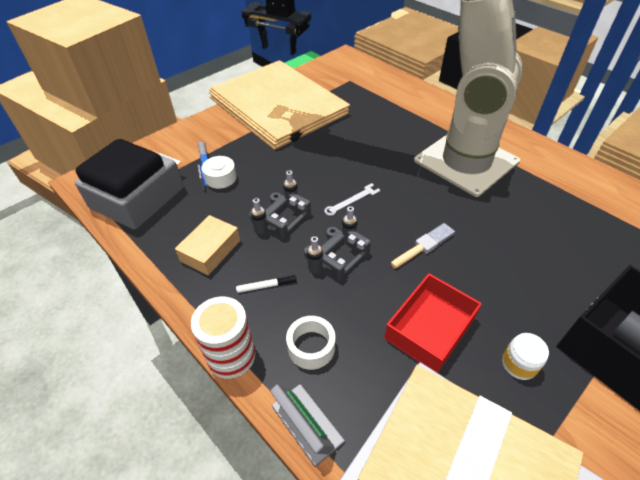

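View pics/top0.png

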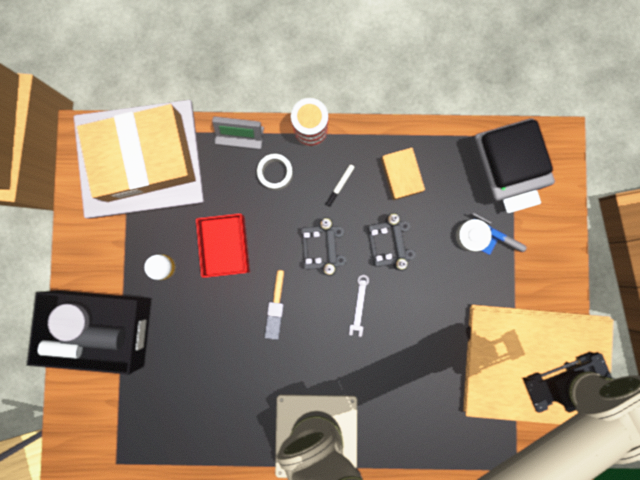

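The scene view shows two carriers with pins at about (253,205), (289,180), (314,245) and (350,215). The red tray is at (433,320). In the top view the pins are at (394,218), (402,263), (326,224) and (324,268), and the tray is at (222,245). I'll move the wrist camera above the carriers.

Request:
drive_tool:
  moves:
    - [[0.04, -0.025, -0.01, 0, 0, 0, 1], [0.04, -0.025, -0.01, 0, 0, 0, 1], [0.04, -0.025, -0.01, 0, 0, 0, 1], [0.04, -0.025, -0.01, 0, 0, 0, 1], [0.04, -0.025, -0.01, 0, 0, 0, 1], [0.04, -0.025, -0.01, 0, 0, 0, 1], [0.04, -0.025, -0.01, 0, 0, 0, 1], [0.04, -0.025, -0.01, 0, 0, 0, 1], [0.04, -0.025, -0.01, 0, 0, 0, 1], [0.0, 0.0, 0, 0, 0, 0, 1]]
  squeeze: 4

```text
time: 1.8
ee_pos: [0.4867, -0.2313, 0.3143]
eef_rot: [0.981, 0.194, 0.002, -0.0]
ft_force: [-0.8, -1.0, -0.3]
width: 0.0869
grip_force: 0.0
```

```bash
cat > look.py <<'E'
from h import *
import sys
n=sys.argv[1]
s=r.read_state(); print(s["time"],s["ee_pos"],R.from_quat(s["eef_rot"]).as_matrix().round(3).tolist(),s["ft_force"].round(2) if hasattr(s["ft_force"],'round') else s["ft_force"])
print(np.array(r.camera_info("wrist")["T_tool_cam"]).round(3).tolist())
cv2.imwrite(f"pics/{n}.png",r.camera("wrist")[:,:,::-1])
for q,z in [("pin_1_head",.09),("carrier_a",0),("red_tray",0)]:
    for p in r.place_of("wrist",q)[:6]: print(q,round(p["conf"],2),np.round(p["at"],1),at("wrist",p["at"],z).round(4))
E
python3 look.py w1
python3 - <<'E'
from h import *
im=cv2.cvtColor(r.camera("top"),cv2.COLOR_RGB2HSV)
m=((im[...,0]<8)|(im[...,0]>172))&(im[...,1]>150)&(im[...,2]>80)
m[:, :180]=0; m[:,260:]=0
ys,xs=np.nonzero(m); rc=cv2.minAreaRect(np.c_[xs,ys].astype(np.float32)); print(rc, at("top",rc[0],.05))
for c in cv2.boxPoints(rc): print(at("top",c,.06).round(3))
E
```

```text
1.8 [ 0.48672481 -0.23126317  0.31425464] [[0.925, 0.38, 0.004], [0.38, -0.925, 0.001], [0.004, 0.0, -1.0]] [-0.8  -1.02 -0.26]
[[0.001, -0.96, -0.278, 0.076], [1.0, 0.001, 0.0, -0.001], [0.0, -0.278, 0.96, -0.163], [0.0, 0.0, 0.0, 1.0]]
pin_1_head 0.64 [351.4  82.2] [ 0.623  -0.2187  0.09  ]
carrier_a 0.76 [333.6 146.6] [ 0.5579 -0.2322  0.    ]
carrier_a 0.67 [183.5  98.7] [ 0.541  -0.0321 -0.    ]
((221.80589294433594, 245.12353515625), (60.23030090332031, 48.49980163574219), 84.0938491821289) [0.54696912 0.27949175 0.05      ]
[0.624 0.358 0.06 ]
[0.641 0.22  0.06 ]
[0.469 0.198 0.06 ]
[0.453 0.335 0.06 ]
```

View pics/w1.png

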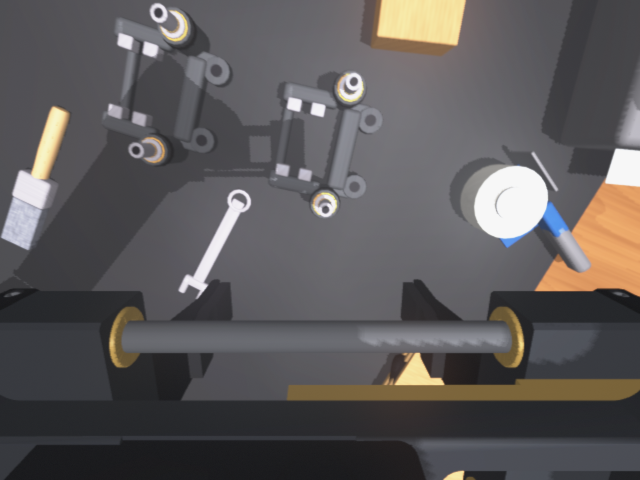

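The wrist view shows four head tops, at about (355,80), (325,210), (160,13) and (138,150).

```bash
python3 - <<'E'
from h import *
P=[at("wrist",p,.106) for p in [(355,80),(325,210),(160,13),(138,150)]]
for p in P: print(p.round(4))
print(np.linalg.norm(P[0]-P[1]),np.linalg.norm(P[2]-P[3]))
im=cv2.imread("pics/w1.png")
a=[cv2.resize(im[max(y-30,0):max(y-30,0)+60,x-30:x+30],(380,280) if 0 else (300,300),interpolation=cv2.INTER_CUBIC) for x,y in [(350,85),(325,205),(170,30),(145,150)]]
cv2.imwrite("pics/c1.png",np.vstack([np.hstack(a[:2]),np.hstack(a[2:])]))
E
```

```text
[ 0.6215 -0.2236  0.106 ]
[ 0.4918 -0.2447  0.106 ]
[ 0.6068 -0.0325  0.106 ]
[ 0.4785 -0.0425  0.106 ]
0.13140301061042678 0.12861447096829345
```

View pics/c1.png

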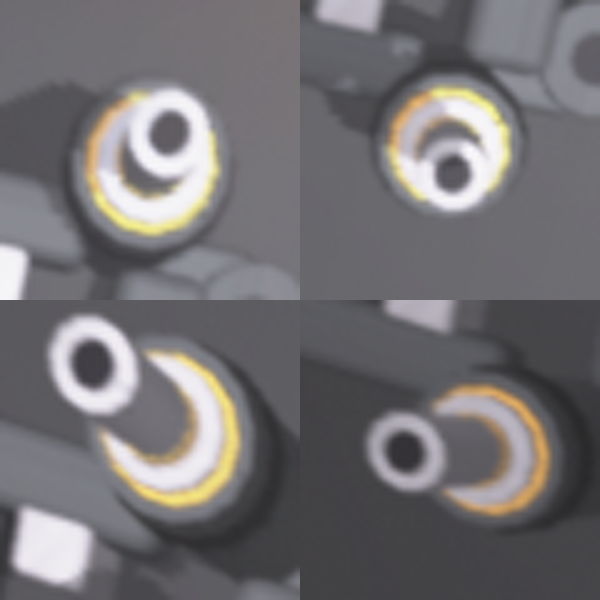

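Request:
drive_tool:
  moves:
    - [[0.0, 0.015, 0.025, 0, 0, 0, 1], [0.0, 0.0, 0.03, 0, 0, 0, 1], [0.0, 0.0, 0.03, 0, 0, 0, 1], [0.0, 0.0, 0.03, 0, 0, 0, 1], [0.0, 0.0, 0.03, 0, 0, 0, 1], [0.0, 0.0, 0.025, 0, 0, 0, 0.8], [0.0, 0.0, 0.02, 0, 0, 0, 0.6], [0.0, 0.0, 0.015, 0, 0, 0, 0.5], [0.0, 0.0, 0.005, 0, 0, 0, 0.5], [0.0, 0.0, 0, 0, 0, 0, 0.5]]
  squeeze: 3

```text
time: 3.05
ee_pos: [0.4878, -0.2524, 0.1023]
eef_rot: [0.982, 0.188, -0.0, -0.0]
ft_force: [0.7, -0.7, 0.9]
width: 0.0551
grip_force: 0.0
```

```bash
python3 look.py w2
```

```text
3.05 [ 0.48784063 -0.25240598  0.10231793] [[0.929, 0.37, -0.001], [0.37, -0.929, 0.0], [-0.0, -0.0, -1.0]] [ 0.7  -0.72  0.87]
[[0.001, -0.96, -0.278, 0.076], [1.0, 0.001, 0.0, -0.001], [0.0, -0.278, 0.96, -0.163], [0.0, 0.0, 0.0, 1.0]]
carrier_a 0.93 [38.2 46.6] [ 0.5477 -0.0223  0.    ]
carrier_a 0.71 [319.1 139.7] [ 0.5627 -0.2244  0.    ]
```

View pics/w2.png

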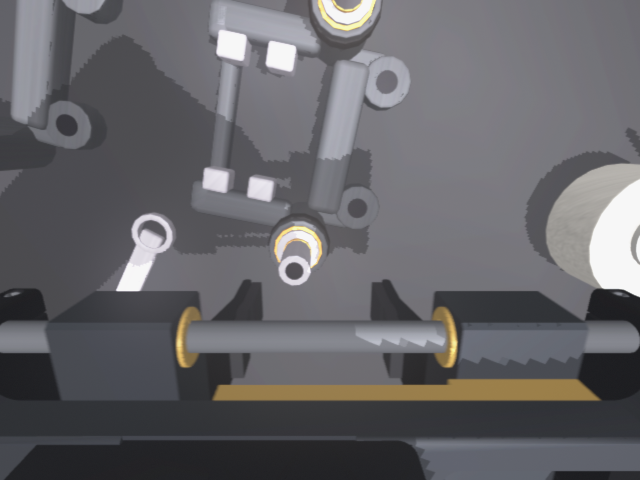

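Pin A2's head top shows at (293,271), between the fingers but ahead of and left of centre. I'll work out the offset.

```bash
cat > off.py <<'E'
from h import *
import sys
u,v=float(sys.argv[1]),float(sys.argv[2])
s=r.read_state(); p=at("wrist",(u,v),.106); d=p-s["ee_pos"]
print(s["time"],s["ee_pos"],s["ft_force"],p.round(4),"tool:",(R.from_quat(s["eef_rot"]).as_matrix().T@d).round(4))
E
python3 off.py 293 271
```

```text
3.25 [ 0.4888323  -0.2523268   0.10363882] [-0.02417557 -0.36542358 -0.0274912 ] [ 0.4988 -0.2351  0.106 ] tool: [ 0.0156 -0.0123 -0.0024]
```

Request:
drive_tool:
  moves:
    - [[0.0, -0.012, 0, 0, 0, 0, 0.5], [0.005, 0, 0, 0, 0, 0, 0.5], [0.01, 0, 0, 0, 0, 0, 0.5], [0, 0, 0, 0, 0, 0, 0.5], [0, 0, 0, 0, 0, 0, 0.5]]

```text
time: 3.75
ee_pos: [0.4981, -0.2351, 0.1025]
eef_rot: [0.982, 0.189, 0.0, -0.0]
ft_force: [0.3, 0.6, -0.3]
width: 0.0434
grip_force: 0.0
```

```bash
python3 - <<'E'
from h import *
s=r.read_state();print(s["ee_pos"],s["ft_force"])
im=r.camera("wrist")[:,:,::-1]; cv2.imwrite("pics/w3.png",im)
cv2.imwrite("pics/w3c.png",cv2.resize(im[210:450,160:480],(800,600)))
E
```

```text
[ 0.49811407 -0.23505374  0.10248569] [ 0.32515316  0.63461296 -0.31027062]
```

View pics/w3c.png

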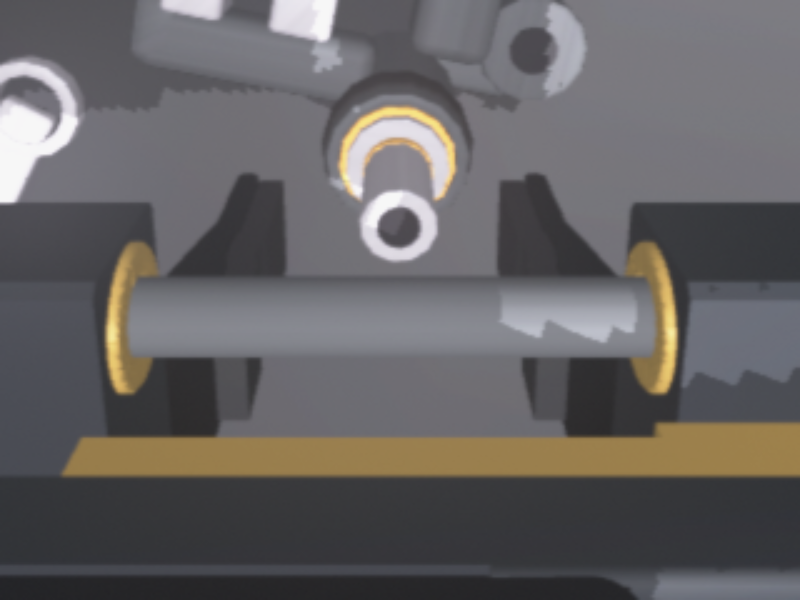

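The head top is at (319,301) full-frame, nearly midway between the fingers.

```bash
python3 off.py 319.2 300.8
```

```text
3.8 [ 0.49778117 -0.23532135  0.10243352] [ 0.91624924 -0.15003348 -0.16819017] [ 0.4982 -0.2359  0.106 ] tool: [ 0.0001  0.0007 -0.0036]
```

Request:
drive_tool:
  moves:
    - [[0, 0.0007, 0.011, 0, 0, 0, 0.4], [0, 0, 0.01, 0, 0, 0, 0.3], [0, 0, 0, 0, 0, 0, 0.26], [0, 0, 0, 0, 0, 0, 0.23], [0, 0, 0, 0, 0, 0, 0.21], [0, 0, 0, 0, 0, 0, 0.2], [0, 0, 0, 0, 0, 0, 0.19], [0, 0, 0, 0, 0, 0, 0.18], [0, 0, 0, 0, 0, 0, 0.17], [0, 0, 0, 0, 0, 0, 0.15]]
  squeeze: 3

```text
time: 4.8
ee_pos: [0.4982, -0.2361, 0.0818]
eef_rot: [0.982, 0.189, 0.0, 0.0]
ft_force: [-0.6, -1.3, 1.2]
width: 0.016
grip_force: 3.0
```

Request:
drive_tool:
  moves:
    - [[0, 0, 0, 0, 0, 0, 0.1], [0, 0, 0, 0, 0, 0, 0.1], [0, 0, 0, 0, 0, 0, 0.1]]
  squeeze: 3

```text
time: 5.1
ee_pos: [0.4981, -0.2361, 0.0818]
eef_rot: [0.982, 0.189, 0.0, 0.0]
ft_force: [0.4, -1.6, 3.4]
width: 0.0157
grip_force: 3.0
```

Request:
drive_tool:
  moves:
    - [[0, 0.0005, 0, 0, 0, 0, 0.1], [0, 0.0005, 0, 0, 0, 0, 0.1], [0, 0, 0, 0, 0, 0, 0.1]]

```text
time: 5.4
ee_pos: [0.4983, -0.2363, 0.0815]
eef_rot: [0.982, 0.189, -0.0, -0.0]
ft_force: [-0.9, 3.4, 5.3]
width: 0.0164
grip_force: 3.0
```

Request:
drive_tool:
  moves:
    - [[0, 0.0003, 0, 0, 0, 0, 0.1], [0, 0, 0, 0, 0, 0, 0.1], [0, 0, 0, 0, 0, 0, 0.1]]

```text
time: 5.7
ee_pos: [0.4985, -0.237, 0.0815]
eef_rot: [0.982, 0.189, 0.0, -0.0]
ft_force: [0.4, 2.0, 3.0]
width: 0.016
grip_force: 3.0
```

Request:
drive_tool:
  moves:
    - [[0, 0.0002, 0, 0, 0, 0, 0.1], [0, 0, 0, 0, 0, 0, 0.1], [0, 0, 0, 0, 0, 0, 0.1]]

```text
time: 6.0
ee_pos: [0.4985, -0.2372, 0.0815]
eef_rot: [0.982, 0.189, 0.0, -0.0]
ft_force: [-0.5, 3.3, 3.6]
width: 0.0157
grip_force: 3.0
```

Request:
drive_tool:
  moves:
    - [[0, 0.0004, 0, 0, 0, 0, 0.1], [0, 0, 0, 0, 0, 0, 0.1], [0, 0, 0, 0, 0, 0, 0.1]]

```text
time: 6.3
ee_pos: [0.4986, -0.2374, 0.0815]
eef_rot: [0.982, 0.189, -0.0, -0.0]
ft_force: [-0.4, 3.9, 3.7]
width: 0.0157
grip_force: 3.0
```

Request:
drive_tool:
  moves:
    - [[0, 0.0003, 0, 0, 0, 0, 0.1], [0, 0, 0, 0, 0, 0, 0.1], [0, 0, 0, 0, 0, 0, 0.1]]

```text
time: 6.6
ee_pos: [0.4987, -0.2377, 0.0815]
eef_rot: [0.982, 0.189, -0.0, -0.0]
ft_force: [-2.2, 5.4, 3.5]
width: 0.0158
grip_force: 3.0
```

Request:
drive_tool:
  moves:
    - [[0, -0.001, 0, 0, 0, 0, 0.1], [0, -0.001, 0, 0, 0, 0, 0.1], [0, 0, 0, 0, 0, 0, 0.1], [0, 0, 0, 0, 0, 0, 0.1]]

```text
time: 7.0
ee_pos: [0.4979, -0.2367, 0.0815]
eef_rot: [0.982, 0.189, -0.0, 0.0]
ft_force: [0.2, 0.2, -0.7]
width: 0.0156
grip_force: 3.0
```

Request:
drive_tool:
  moves:
    - [[0, -0.0005, 0, 0, 0, 0, 0.1], [0, -0.0005, 0, 0, 0, 0, 0.1], [0, 0, 0, 0, 0, 0, 0.1]]

```text
time: 7.3
ee_pos: [0.4978, -0.2357, 0.0817]
eef_rot: [0.982, 0.189, 0.0, 0.0]
ft_force: [1.1, -3.6, 0.3]
width: 0.016
grip_force: 3.0
```

Request:
drive_tool:
  moves:
    - [[0, -0.0004, 0, 0, 0, 0, 0.1], [0, 0, 0, 0, 0, 0, 0.1], [0, 0, 0, 0, 0, 0, 0.1]]

```text
time: 7.6
ee_pos: [0.4978, -0.2353, 0.0818]
eef_rot: [0.982, 0.189, 0.0, 0.0]
ft_force: [2.5, -4.9, 1.4]
width: 0.0159
grip_force: 3.0
```

Total throw is about 2.5 mm between ±5.5 N, so pin A2 is sound. I'll recentre, release and go to A1.

Request:
drive_tool:
  moves:
    - [[0, 0.0013, 0, 0, 0, 0, 0.1], [0, 0, 0, 0, 0, 0, 0.1], [0, 0, 0, 0, 0, 0, 0.3], [0, 0, 0, 0, 0, 0, 0.5], [0, 0, -0.02, 0, 0, 0, 0.5], [0, 0, -0.02, 0, 0, 0, 0.5], [0.04, 0.009, 0, 0, 0, 0, 0.5], [0.04, 0.009, 0, 0, 0, 0, 0.5], [0.0475, 0.009, 0, 0, 0, 0, 0.5], [0, 0, 0, 0, 0, 0, 0.5]]

```text
time: 8.6
ee_pos: [0.6303, -0.2093, 0.1195]
eef_rot: [0.982, 0.191, 0.0, -0.002]
ft_force: [-1.2, 1.0, -1.5]
width: 0.0433
grip_force: 0.0
```

Request:
drive_tool:
  moves:
    - [[0, 0, 0, 0, 0, 0, 0.5], [0, 0, 0, 0, 0, 0, 0.5], [0, 0, 0, 0, 0, 0, 0.5]]

```text
time: 8.9
ee_pos: [0.6254, -0.2147, 0.1219]
eef_rot: [0.982, 0.188, -0.0, 0.0]
ft_force: [0.3, -0.7, 0.2]
width: 0.0433
grip_force: 0.0
```

```bash
cat > near.py <<'E'
# find ring of head top near fingers in wrist picture; save crop
from h import *
import sys
s=r.read_state(); im=r.camera("wrist"); cv2.imwrite(f"pics/{sys.argv[1]}.png",cv2.resize(im[180:420,160:480,::-1],(800,600)))
M=R.from_quat(s["eef_rot"]).as_matrix()
print(s["time"],s["ee_pos"],s["ft_force"])
g=cv2.medianBlur(cv2.cvtColor(im,cv2.COLOR_RGB2GRAY)[180:345,230:410],3)
g=cv2.resize(g,None,fx=4,fy=4,interpolation=cv2.INTER_CUBIC)
c=cv2.HoughCircles(g,cv2.HOUGH_GRADIENT,1.5,40,param1=120,param2=40,minRadius=45,maxRadius=75)
for x,y,q in ([] if c is None else c[0][:4]):
    px=(230+x/4,180+y/4); i=r.camera_info("wrist"); 
    d=at("wrist",px,.106)-s["ee_pos"]; print(np.round(px,1),round(float(q/4),1),at("wrist",px,.106).round(4),(M.T@d).round(4))
E
python3 near.py n1
```

```text
8.9 [ 0.62541756 -0.21466907  0.12192591] [ 0.34719233 -0.65096174  0.23599361]
[314.2 284.1] 14.4 [ 0.6258 -0.2125  0.106 ] [ 0.0011 -0.0019  0.0159]
```

View pics/n1.png

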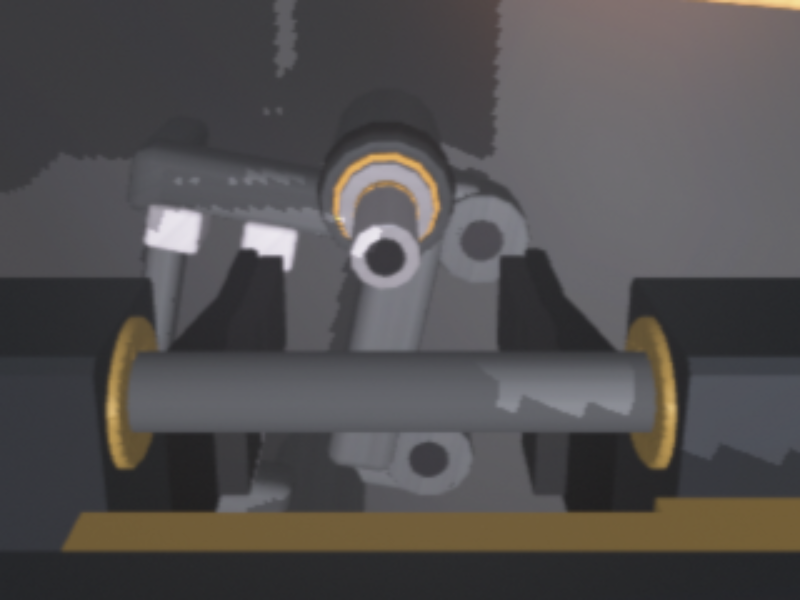

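The head top is at crop (385,257), which matches the detector. I'll descend and grip.

Request:
drive_tool:
  moves:
    - [[0.0012, -0.0019, 0.01, 0, 0, 0, 0.4], [0, 0, 0.015, 0, 0, 0, 0.35], [0, 0, 0.015, 0, 0, 0, 0.3], [0, 0, 0, 0, 0, 0, 0.25], [0, 0, 0, 0, 0, 0, 0.22], [0, 0, 0, 0, 0, 0, 0.2], [0, 0, 0, 0, 0, 0, 0.19], [0, 0, 0, 0, 0, 0, 0.18], [0, 0, 0, 0, 0, 0, 0.16], [0, 0, 0, 0, 0, 0, 0.1]]
  squeeze: 3

```text
time: 9.95
ee_pos: [0.6272, -0.2119, 0.0821]
eef_rot: [0.982, 0.189, 0.0, 0.0]
ft_force: [1.4, -0.6, 3.0]
width: 0.0157
grip_force: 3.0
```

Request:
drive_tool:
  moves:
    - [[0, 0.0005, 0, 0, 0, 0, 0.1], [0, 0.0005, 0, 0, 0, 0, 0.1], [0, 0, 0, 0, 0, 0, 0.1], [0, 0, 0, 0, 0, 0, 0.1]]

```text
time: 10.35
ee_pos: [0.6273, -0.212, 0.0817]
eef_rot: [0.982, 0.189, 0.0, -0.0]
ft_force: [-0.7, 1.2, 4.8]
width: 0.0159
grip_force: 3.0
```

Request:
drive_tool:
  moves:
    - [[0, 0.0005, 0, 0, 0, 0, 0.1], [0, 0, 0, 0, 0, 0, 0.1], [0, 0, 0, 0, 0, 0, 0.1]]

```text
time: 10.65
ee_pos: [0.6275, -0.2128, 0.0816]
eef_rot: [0.982, 0.189, 0.0, -0.0]
ft_force: [0.6, 1.3, 4.8]
width: 0.0158
grip_force: 3.0
```

Request:
drive_tool:
  moves:
    - [[0, 0.0004, -0.0004, 0, 0, 0, 0.1], [0, 0, 0, 0, 0, 0, 0.1], [0, 0, 0, 0, 0, 0, 0.1]]

```text
time: 10.95
ee_pos: [0.6274, -0.2132, 0.0817]
eef_rot: [0.982, 0.189, -0.0, -0.0]
ft_force: [0.4, 2.2, 0.8]
width: 0.0158
grip_force: 3.0
```

Request:
drive_tool:
  moves:
    - [[0, 0.0004, 0, 0, 0, 0, 0.1], [0, 0, 0, 0, 0, 0, 0.1], [0, 0, 0, 0, 0, 0, 0.1]]

```text
time: 11.25
ee_pos: [0.6275, -0.2135, 0.0818]
eef_rot: [0.982, 0.189, -0.0, -0.0]
ft_force: [-1.0, 4.5, 1.8]
width: 0.0159
grip_force: 3.0
```

Request:
drive_tool:
  moves:
    - [[0, -0.0012, 0, 0, 0, 0, 0.1], [0, -0.001, 0, 0, 0, 0, 0.1], [0, 0, 0, 0, 0, 0, 0.1], [0, 0, 0, 0, 0, 0, 0.1]]

```text
time: 11.65
ee_pos: [0.6268, -0.2124, 0.0819]
eef_rot: [0.982, 0.188, -0.0, 0.0]
ft_force: [0.4, -0.5, -1.2]
width: 0.0162
grip_force: 3.0
```

Request:
drive_tool:
  moves:
    - [[0, -0.0006, 0, 0, 0, 0, 0.1], [0, 0, 0, 0, 0, 0, 0.1], [0, 0, 0, 0, 0, 0, 0.1]]

```text
time: 11.95
ee_pos: [0.6267, -0.2117, 0.0821]
eef_rot: [0.982, 0.189, 0.0, 0.0]
ft_force: [0.4, -1.7, -1.0]
width: 0.0158
grip_force: 3.0
```

Request:
drive_tool:
  moves:
    - [[0, -0.0004, 0, 0, 0, 0, 0.1], [0, 0, 0, 0, 0, 0, 0.1], [0, 0, 0, 0, 0, 0, 0.1]]

```text
time: 12.25
ee_pos: [0.6267, -0.2113, 0.0822]
eef_rot: [0.982, 0.189, 0.0, 0.0]
ft_force: [2.6, -4.7, 0.5]
width: 0.0162
grip_force: 3.0
```

Total throw is again about 2.3 mm, so A1 is sound. I'll release it and go to carrier B's far pin.

Request:
drive_tool:
  moves:
    - [[0, 0.0012, 0, 0, 0, 0, 0.1], [0, 0, 0, 0, 0, 0, 0.1], [0, 0, 0, 0, 0, 0, 0.3], [0, 0, 0, 0, 0, 0, 0.5], [0, 0, -0.02, 0, 0, 0, 0.5], [0, 0, -0.02, 0, 0, 0, 0.5], [0.015, -0.045, 0, 0, 0, 0, 0.5], [0.015, -0.045, 0, 0, 0, 0, 0.5], [0.015, -0.045, 0, 0, 0, 0, 0.5], [0.0135, -0.047, 0, 0, 0, 0, 0.5]]

```text
time: 13.25
ee_pos: [0.6133, -0.0191, 0.122]
eef_rot: [0.982, 0.189, -0.0, -0.0]
ft_force: [0.7, -0.2, 0.0]
width: 0.0436
grip_force: 0.0
```

Request:
drive_tool:
  moves:
    - [[0, 0, 0, 0, 0, 0, 0.5], [0, 0, 0, 0, 0, 0, 0.5], [0, 0, 0, 0, 0, 0, 0.5], [0, 0, 0, 0, 0, 0, 0.5]]

```text
time: 13.65
ee_pos: [0.6138, -0.023, 0.1218]
eef_rot: [0.982, 0.188, -0.0, 0.0]
ft_force: [1.0, -0.2, -0.5]
width: 0.0433
grip_force: 0.0
```

```bash
python3 near.py n2
```

```text
13.65 [ 0.61383378 -0.0229727   0.12178222] [ 0.96833298 -0.1677092  -0.51915512]
[309.3 288.2] 13.4 [ 0.6108 -0.019   0.106 ] [-0.0013 -0.0048  0.0158]
```

Request:
drive_tool:
  moves:
    - [[-0.0012, -0.0048, 0.01, 0, 0, 0, 0.45], [0, 0, 0.015, 0, 0, 0, 0.35], [0, 0, 0.015, 0, 0, 0, 0.3], [0, 0, 0, 0, 0, 0, 0.25], [0, 0, 0, 0, 0, 0, 0.22], [0, 0, 0, 0, 0, 0, 0.2], [0, 0, 0, 0, 0, 0, 0.19], [0, 0, 0, 0, 0, 0, 0.18], [0, 0, 0, 0, 0, 0, 0.16], [0, 0, 0, 0, 0, 0, 0.1]]
  squeeze: 3

```text
time: 14.7
ee_pos: [0.6113, -0.0173, 0.0824]
eef_rot: [0.982, 0.189, 0.0, 0.0]
ft_force: [0.6, -0.3, 2.1]
width: 0.016
grip_force: 3.0
```

Request:
drive_tool:
  moves:
    - [[0, 0.0005, -0.0002, 0, 0, 0, 0.1], [0, 0.0005, 0, 0, 0, 0, 0.1], [0, 0, 0, 0, 0, 0, 0.1], [0, 0, 0, 0, 0, 0, 0.1]]

```text
time: 15.1
ee_pos: [0.6114, -0.0175, 0.0824]
eef_rot: [0.982, 0.189, 0.0, -0.0]
ft_force: [-1.2, 2.3, 4.1]
width: 0.0159
grip_force: 3.0
```

Request:
drive_tool:
  moves:
    - [[0, 0.0006, 0, 0, 0, 0, 0.1], [0, 0, 0, 0, 0, 0, 0.1], [0, 0, 0, 0, 0, 0, 0.1]]

```text
time: 15.4
ee_pos: [0.6117, -0.0185, 0.0823]
eef_rot: [0.982, 0.189, 0.0, -0.0]
ft_force: [-0.8, 2.7, 4.5]
width: 0.0158
grip_force: 3.0
```

Request:
drive_tool:
  moves:
    - [[0, 0.0004, 0, 0, 0, 0, 0.1], [0, 0, 0, 0, 0, 0, 0.1], [0, 0, 0, 0, 0, 0, 0.1]]

```text
time: 15.7
ee_pos: [0.6118, -0.019, 0.0822]
eef_rot: [0.982, 0.189, 0.0, 0.0]
ft_force: [0.9, 1.3, 4.7]
width: 0.0161
grip_force: 3.0
```

Request:
drive_tool:
  moves:
    - [[0, 0.0004, 0, 0, 0, 0, 0.1], [0, 0, 0, 0, 0, 0, 0.1], [0, 0, 0, 0, 0, 0, 0.1]]

```text
time: 16.0
ee_pos: [0.6118, -0.0194, 0.0821]
eef_rot: [0.982, 0.189, 0.0, 0.0]
ft_force: [-0.1, 3.0, 4.1]
width: 0.0159
grip_force: 3.0
```

Request:
drive_tool:
  moves:
    - [[0, 0.0004, -0.0003, 0, 0, 0, 0.1], [0, 0, 0, 0, 0, 0, 0.1], [0, 0, 0, 0, 0, 0, 0.1]]

```text
time: 16.3
ee_pos: [0.6118, -0.0202, 0.0822]
eef_rot: [0.982, 0.189, -0.0, 0.0]
ft_force: [0.4, 0.5, 1.2]
width: 0.0159
grip_force: 3.0
```

Request:
drive_tool:
  moves:
    - [[0, 0.0004, 0, 0, 0, 0, 0.1], [0, 0, 0, 0, 0, 0, 0.1], [0, 0, 0, 0, 0, 0, 0.1]]

```text
time: 16.6
ee_pos: [0.6119, -0.0204, 0.0822]
eef_rot: [0.982, 0.189, -0.0, 0.0]
ft_force: [0.3, 1.1, 0.8]
width: 0.0161
grip_force: 3.0
```

B1 has moved 3.1 mm at about 1 N, so it is loose. I'll rock it to both ends to confirm.

Request:
drive_tool:
  moves:
    - [[0, 0.0005, 0, 0, 0, 0, 0.1], [0, 0, 0, 0, 0, 0, 0.1], [0, 0, 0, 0, 0, 0, 0.1]]

```text
time: 16.9
ee_pos: [0.6122, -0.0209, 0.0823]
eef_rot: [0.982, 0.189, -0.0, 0.0]
ft_force: [-0.2, 0.3, -1.9]
width: 0.0162
grip_force: 3.0
```

Request:
drive_tool:
  moves:
    - [[0, -0.001, 0, 0, 0, 0, 0.1], [0, -0.001, 0, 0, 0, 0, 0.1], [0, -0.001, 0, 0, 0, 0, 0.1], [0, -0.0008, 0, 0, 0, 0, 0.1], [0, 0, 0, 0, 0, 0, 0.1], [0, 0, 0, 0, 0, 0, 0.1]]

```text
time: 17.5
ee_pos: [0.6109, -0.017, 0.0825]
eef_rot: [0.982, 0.189, 0.0, 0.0]
ft_force: [-0.6, 0.6, -0.9]
width: 0.0157
grip_force: 3.0
```

Request:
drive_tool:
  moves:
    - [[0, -0.0005, 0, 0, 0, 0, 0.1], [0, 0, 0, 0, 0, 0, 0.1], [0, 0, 0, 0, 0, 0, 0.1]]

```text
time: 17.8
ee_pos: [0.6107, -0.0168, 0.0825]
eef_rot: [0.982, 0.189, 0.0, 0.0]
ft_force: [0.7, -0.7, -0.9]
width: 0.0154
grip_force: 3.0
```

B1 has more than 4 mm of free travel, so it is loose. I'll centre it, grip firmly and draw it straight up.

Request:
drive_tool:
  moves:
    - [[0, 0.0015, 0, 0, 0, 0, 0.1], [0, 0.0005, 0, 0, 0, 0, 0.1], [0, 0, 0, 0, 0, 0, 0.1], [0, 0, 0, 0, 0, 0, 0.1]]
  squeeze: 15

```text
time: 18.2
ee_pos: [0.6114, -0.0184, 0.0824]
eef_rot: [0.982, 0.189, -0.0, 0.0]
ft_force: [-0.5, 0.5, -0.3]
width: 0.0156
grip_force: 15.0
```

Request:
drive_tool:
  moves:
    - [[0, 0, -0.005, 0, 0, 0, 0.1], [0, 0, -0.01, 0, 0, 0, 0.1], [0, 0, -0.01, 0, 0, 0, 0.1]]

```text
time: 18.5
ee_pos: [0.6116, -0.0184, 0.1085]
eef_rot: [0.982, 0.189, 0.0, 0.0]
ft_force: [0.3, 0.2, -0.9]
width: 0.0158
grip_force: 15.0
```

Request:
drive_tool:
  moves:
    - [[0, 0, -0.015, 0, 0, 0, 0.1], [0, 0, -0.015, 0, 0, 0, 0.1], [0, 0, -0.02, 0, 0, 0, 0.1], [0, 0, -0.025, 0, 0, 0, 0.1], [0, 0, 0, 0, 0, 0, 0.1], [0, 0, 0, 0, 0, 0, 0.1]]

```text
time: 19.1
ee_pos: [0.6118, -0.0184, 0.1835]
eef_rot: [0.982, 0.189, 0.001, 0.0]
ft_force: [0.7, -0.0, -1.7]
width: 0.0156
grip_force: 15.0
```

```bash
python3 - <<'E'
from h import *
s=r.read_state(); p=s["ee_pos"];M=R.from_quat(s["eef_rot"]).as_matrix()
print(s["time"],np.round(s["joint_positions"],2),s["width"],s["grip_force"])
print((M.T@(np.array([.547,.278,.17])-p)).round(4))
cv2.imwrite("pics/l1.png",r.camera("scene")[100:400,150:550,::-1])
E
```

```text
19.1 [ 0.32  0.36 -0.46  1.53  0.17  1.28 -1.35] 0.015555706700762898 14.999968511983752
[ 0.0497 -0.2994  0.0133]
```

View pics/l1.png

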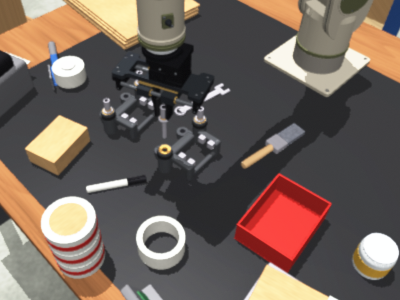

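The picture shows the pin hanging in the gripper and the empty brass bush at about (165,150). I'll carry it to the tray and tilt it.

Request:
drive_tool:
  moves:
    - [[0.007, -0.04, 0, 0, 0, 0, 0.1], [0.007, -0.043, 0, 0, 0, 0, 0.1], [0.007, -0.043, 0, 0, 0, 0, 0.1], [0.007, -0.043, 0, 0, 0, 0, 0.1], [0.007, -0.043, 0, 0, 0, 0, 0.1], [0.007, -0.043, 0, 0, 0, 0, 0.1], [0.007, -0.043, 0, 0, 0, 0, 0.1], [0, 0, 0, 0, 0, 0, 0.1], [0, 0, 0, 0, 0, 0, 0.1], [0, 0, 0, 0, 0, 0, 0.1]]

```text
time: 20.15
ee_pos: [0.5467, 0.275, 0.1816]
eef_rot: [0.982, 0.188, -0.001, 0.001]
ft_force: [0.7, -0.2, -1.6]
width: 0.0153
grip_force: 15.0
```

Request:
drive_tool:
  moves:
    - [[0, 0, 0, 0, 0.14, 0, 0.1], [0, 0, 0, 0, 0.14, 0, 0.1], [0, 0, 0, 0, 0.14, 0, 0.1], [0, 0, 0, 0, 0.14, 0, 0.1], [0, 0, 0, 0, 0.14, 0, 0.1], [0, 0, 0, 0, 0, 0, 0.1], [0, 0, 0, 0, 0, 0, 0.1], [0, 0, 0, 0, 0, 0, 0.1]]

```text
time: 20.95
ee_pos: [0.5482, 0.2764, 0.1841]
eef_rot: [0.923, 0.176, 0.337, -0.065]
ft_force: [1.2, 0.2, -0.9]
width: 0.0156
grip_force: 15.0
```

```bash
cat > st.py <<'E'
from h import *
s=r.read_state(); p=s["ee_pos"];M=R.from_quat(s["eef_rot"]).as_matrix()
print(s["time"],p.round(4),np.round(s["joint_positions"],2),s["width"],s["grip_force"],s["ft_force"])
print(M.round(3).tolist(),"shank end",(p+M[:,2]*.07).round(4))
print((M.T@(np.array([.547,.278,.068])-p)).round(4))
E
python3 st.py
```

```text
20.95 [0.5482 0.2764 0.1841] [ 0.04 -0.05 -0.65  2.16  0.35  0.36 -2.1 ] 0.015631512548267414 15.000065169297159 [ 1.22634075  0.15690665 -0.89023702]
[[0.711, 0.369, 0.599], [0.282, -0.929, 0.238], [0.644, -0.0, -0.765]] shank end [0.5901 0.2931 0.1306]
[-0.0752 -0.0019  0.0884]
```

Request:
drive_tool:
  moves:
    - [[-0.019, 0, 0.022, 0, 0, 0, 0.1], [-0.019, 0, 0.022, 0, 0, 0, 0.1], [-0.019, 0, 0.022, 0, 0, 0, 0.1], [-0.018, 0, 0.022, 0, 0, 0, 0.1], [0, 0, 0, 0, 0, 0, 0.1], [0, 0, 0, 0, 0, 0, 0.1], [0, 0, 0, 0, 0, 0, 0.1]]
  squeeze: 10

```text
time: 21.65
ee_pos: [0.548, 0.2743, 0.1155]
eef_rot: [0.923, 0.177, 0.335, -0.065]
ft_force: [-0.2, 0.0, -0.8]
width: 0.0154
grip_force: 10.0
```

```bash
python3 st.py; python3 - <<'E'
from h import *
cv2.imwrite("pics/t1.png",cv2.resize(r.camera("scene")[200:400,330:560,::-1],None,fx=3,fy=3))
E
```

```text
21.65 [0.548  0.2743 0.1155] [-0.27  0.05 -0.36  2.23  0.79  0.25 -2.53] 0.015429640418210688 9.999964206945151 [-0.22182063  0.02999289 -0.8244858 ]
[[0.713, 0.37, 0.595], [0.282, -0.929, 0.239], [0.641, -0.002, -0.767]] shank end [0.5896 0.291  0.0618]
[-0.0301 -0.0037  0.0367]
```

View pics/t1.png

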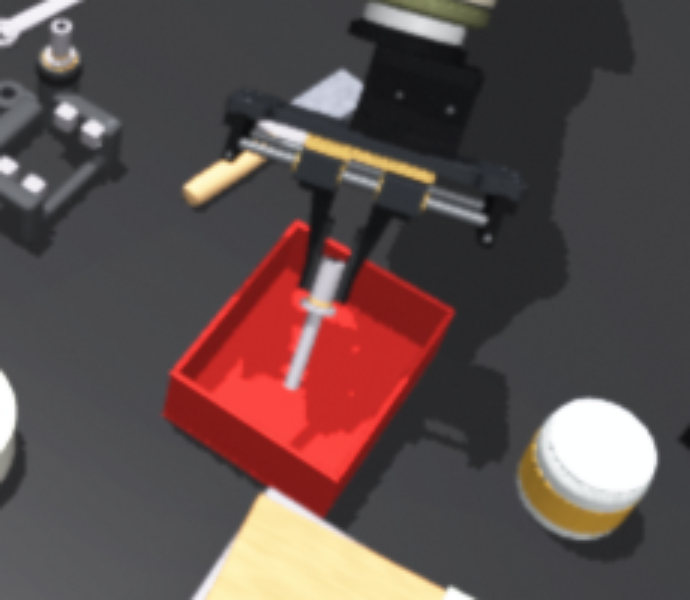

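The pin hangs tilted over the tray with its tip inside, but the last joint is near its limit. I'll roll the tool about its own axis, which leaves the pin's direction unchanged, then lower.

Request:
drive_tool:
  moves:
    - [[0, 0, 0, 0, 0, -0.1, 0.1], [0, 0, 0, 0, 0, -0.1, 0.1], [0, 0, 0, 0, 0, -0.1, 0.1], [0, 0, 0, 0, 0, 0, 0.1], [0, 0, 0, 0, 0, 0, 0.1]]
  squeeze: 10

```text
time: 22.2
ee_pos: [0.5477, 0.2731, 0.1149]
eef_rot: [0.887, 0.311, 0.34, -0.015]
ft_force: [0.5, 0.5, -1.4]
width: 0.0159
grip_force: 10.0
```

```bash
python3 st.py
```

```text
22.2 [0.5477 0.2731 0.1149] [-0.26  0.05 -0.38  2.23  0.79  0.25 -2.24] 0.015876709683638735 9.99977128347382 [ 0.46866137  0.51947093 -1.3875198 ]
[[0.575, 0.561, 0.595], [0.542, -0.806, 0.238], [0.613, 0.186, -0.768]] shank end [0.5894 0.2898 0.0612]
[-0.0266 -0.013   0.0367]
```

Request:
drive_tool:
  moves:
    - [[-0.009, -0.0045, 0.012, 0, 0, 0, 0.1], [-0.009, -0.0045, 0.012, 0, 0, 0, 0.1], [-0.009, -0.004, 0.012, 0, 0, 0, 0.1], [0, 0, 0, 0, 0, 0, 0.1], [0, 0, 0, 0, 0, 0, 0.1]]

```text
time: 22.7
ee_pos: [0.5457, 0.2776, 0.0778]
eef_rot: [0.887, 0.313, 0.338, -0.015]
ft_force: [-0.2, 0.9, -1.5]
width: 0.0157
grip_force: 10.0
```

```bash
python3 st.py
```

```text
22.7 [0.5457 0.2776 0.0778] [-0.49  0.12 -0.15  2.26  1.12  0.2  -2.58] 0.01572190341448209 10.000085241626948 [-0.21500405  0.8754143  -1.49855253]
[[0.575, 0.566, 0.591], [0.546, -0.803, 0.239], [0.61, 0.185, -0.771]] shank end [0.5871 0.2943 0.0238]
[-0.005  -0.0014  0.0084]
```

Request:
drive_tool:
  moves:
    - [[0, 0, 0, 0, 0, 0, 0.25], [0, 0, 0, 0, 0, 0, 0.4], [0, 0, 0, 0, 0, 0, 0.4], [0, 0, -0.025, 0, 0, -0.05, 0.4], [0, 0, -0.025, 0, 0, -0.1, 0.4], [0, 0, -0.025, 0, 0, -0.1, 0.4], [0, 0, -0.025, 0, 0, -0.1, 0.4], [0, 0, 0, 0, 0, 0, 0.4]]

```text
time: 23.5
ee_pos: [0.4945, 0.255, 0.1489]
eef_rot: [0.827, 0.447, 0.338, 0.039]
ft_force: [-0.1, -0.3, 0.7]
width: 0.0349
grip_force: 0.0
```

```bash
python3 st.py; python3 - <<'E'
from h import *
for c in ["scene","top"]:
    im=r.camera(c); cv2.imwrite(f"pics/{c}_t2.png",im[:,:,::-1])
    for p in r.place_of(c,"pin_1_head"): print(c,round(p["conf"],2),np.round(p["at"],1),at(c,p["at"],.09).round(3),at(c,p["at"],.015).round(3))
E
```

```text
23.5 [0.4945 0.255  0.1489] [-0.46 -0.15 -0.21  2.33  0.52  0.32 -1.69] 0.034890507455904274 0.0 [-0.06096231 -0.2977957   0.72918589]
[[0.372, 0.712, 0.595], [0.766, -0.598, 0.237], [0.525, 0.367, -0.768]] shank end [0.5362 0.2716 0.0952]
[-0.0054 -0.0061  0.0988]
scene 0.65 [253.3 200.9] [ 0.624 -0.23   0.09 ] [ 0.581 -0.299  0.015]
scene 0.43 [427.8 327.4] [0.6   0.297 0.09 ] [0.556 0.279 0.015]
top 0.49 [394.3 218.6] [ 0.627 -0.211  0.09 ] [ 0.634 -0.221  0.015]
```

The networks see the pin in the tray at about (0.556, 0.279). I'll untilt and go to B2.

Request:
drive_tool:
  moves:
    - [[0, 0, 0, 0.08, -0.115, 0, 0.5], [0, 0, 0, 0.08, -0.115, 0, 0.5], [0, 0, 0, 0.08, -0.115, 0, 0.5], [0, 0, 0, 0.08, -0.115, 0, 0.5], [0, 0, 0, 0.08, -0.115, 0, 0.5], [0, 0, 0, 0, 0, 0, 0.5], [0, 0, 0, 0, 0, 0, 0.5]]

```text
time: 24.4
ee_pos: [0.4963, 0.2532, 0.1438]
eef_rot: [0.882, 0.47, 0.007, 0.003]
ft_force: [-0.6, -0.1, 0.3]
width: 0.0434
grip_force: 0.0
```

```bash
python3 - <<'E'
from h import *
s=r.read_state(); p=s["ee_pos"];M=R.from_quat(s["eef_rot"]).as_matrix()
print(s["time"],p,M.round(3).tolist(),np.round(s["joint_positions"],2))
print("to B2",(M.T@(np.array([.483,-.030,.13])-p)).round(4))
print("untilt",(M.T@np.cross(M[:,2],[0,0,-1])).round(4))
E
```

```text
24.4 [0.49626061 0.25323394 0.14384378] [[0.557, 0.83, 0.016], [0.83, -0.557, 0.001], [0.01, 0.012, -1.0]] [-0.55  0.23 -0.01  1.76  0.01  1.14 -1.15]
to B2 [-0.2427  0.1467  0.0133]
untilt [ 0.0124 -0.0095  0.    ]
```

Request:
drive_tool:
  moves:
    - [[0, 0, 0, 0.0124, -0.0095, 0, 0.5], [-0.04, 0.024, 0, 0, 0, 0, 0.5], [-0.041, 0.025, 0, 0, 0, 0, 0.5], [-0.041, 0.025, 0, 0, 0, 0, 0.5], [-0.04, 0.024, 0.002, 0, 0, 0, 0.5], [-0.04, 0.024, 0.003, 0, 0, 0, 0.5], [-0.04, 0.024, 0.005, 0, 0, 0, 0.5], [0, 0, 0, 0, 0, 0, 0.5], [0, 0, 0, 0, 0, 0, 0.5], [0, 0, 0, 0, 0, 0, 0.5]]

```text
time: 25.4
ee_pos: [0.4827, -0.0274, 0.1357]
eef_rot: [0.882, 0.472, 0.001, -0.001]
ft_force: [-1.2, -0.3, 0.1]
width: 0.0435
grip_force: 0.0
```

```bash
python3 near.py n3; python3 - <<'E'
from h import *
s=r.read_state(); p=s["ee_pos"];M=R.from_quat(s["eef_rot"]).as_matrix()
print(M.round(4).tolist(),(M.T@(np.array([.483,-.030,.13])-p)).round(4))
E
```

```text
25.4 [ 0.48266294 -0.02743933  0.13574683] [-1.20907828 -0.3086986   0.07723605]
[319.4 281.1] 13.9 [ 0.4824 -0.0295  0.106 ] [-0.0019  0.0009  0.0297]
[[0.5538, 0.8326, 0.0013], [0.8326, -0.5538, 0.0024], [0.0027, -0.0003, -1.0]] [-0.0022  0.0018  0.0057]
```

Request:
drive_tool:
  moves:
    - [[-0.0019, 0.0009, 0.015, 0, 0, 0, 0.45], [0, 0, 0.019, 0, 0, 0, 0.35], [0, 0, 0.019, 0, 0, 0, 0.3], [0, 0, 0, 0, 0, 0, 0.26], [0, 0, 0, 0, 0, 0, 0.23], [0, 0, 0, 0, 0, 0, 0.21], [0, 0, 0, 0, 0, 0, 0.2], [0, 0, 0, 0, 0, 0, 0.18], [0, 0, 0, 0, 0, 0, 0.16], [0, 0, 0, 0, 0, 0, 0.1]]
  squeeze: 3

```text
time: 26.45
ee_pos: [0.4828, -0.0305, 0.0829]
eef_rot: [0.882, 0.471, 0.001, -0.001]
ft_force: [-1.6, 0.1, 5.0]
width: 0.0158
grip_force: 3.0
```

Request:
drive_tool:
  moves:
    - [[0, 0.0005, 0, 0, 0, 0, 0.1], [0, 0.0005, 0, 0, 0, 0, 0.1], [0, 0, 0, 0, 0, 0, 0.1], [0, 0, 0, 0, 0, 0, 0.1]]

```text
time: 26.85
ee_pos: [0.4833, -0.031, 0.0824]
eef_rot: [0.882, 0.472, 0.001, -0.001]
ft_force: [-1.5, 2.7, 4.5]
width: 0.0158
grip_force: 3.0
```

Request:
drive_tool:
  moves:
    - [[0, 0.0005, 0, 0, 0, 0, 0.1], [0, 0, 0, 0, 0, 0, 0.1], [0, 0, 0, 0, 0, 0, 0.1]]

```text
time: 27.15
ee_pos: [0.4838, -0.0314, 0.0824]
eef_rot: [0.882, 0.472, 0.001, -0.001]
ft_force: [-2.2, 2.2, 4.5]
width: 0.0158
grip_force: 3.0
```

Relieve the vertical preload, then continue.

Request:
drive_tool:
  moves:
    - [[0, 0.0003, -0.0005, 0, 0, 0, 0.1], [0, 0, 0, 0, 0, 0, 0.1], [0, 0, 0, 0, 0, 0, 0.1]]

```text
time: 27.45
ee_pos: [0.4838, -0.032, 0.0826]
eef_rot: [0.882, 0.471, 0.0, -0.001]
ft_force: [0.1, -0.5, -0.8]
width: 0.0161
grip_force: 3.0
```

Request:
drive_tool:
  moves:
    - [[0, 0.0003, 0, 0, 0, 0, 0.1], [0, 0, 0, 0, 0, 0, 0.1], [0, 0, 0, 0, 0, 0, 0.1]]

```text
time: 27.75
ee_pos: [0.4842, -0.0319, 0.0829]
eef_rot: [0.882, 0.471, 0.001, -0.001]
ft_force: [0.5, 0.1, 0.4]
width: 0.0156
grip_force: 3.0
```

Request:
drive_tool:
  moves:
    - [[0, 0.0005, 0, 0, 0, 0, 0.1], [0, 0, 0, 0, 0, 0, 0.1], [0, 0, 0, 0, 0, 0, 0.1]]

```text
time: 28.05
ee_pos: [0.4846, -0.0321, 0.0829]
eef_rot: [0.882, 0.472, 0.001, -0.001]
ft_force: [-0.5, -0.0, -1.8]
width: 0.016
grip_force: 3.0
```

Request:
drive_tool:
  moves:
    - [[0, -0.001, 0, 0, 0, 0, 0.1], [0, -0.001, 0, 0, 0, 0, 0.1], [0, -0.001, 0, 0, 0, 0, 0.1], [0, 0, 0, 0, 0, 0, 0.1], [0, 0, 0, 0, 0, 0, 0.1]]

```text
time: 28.55
ee_pos: [0.4822, -0.0304, 0.083]
eef_rot: [0.882, 0.472, 0.001, -0.001]
ft_force: [-0.0, 0.2, -1.1]
width: 0.0162
grip_force: 3.0
```

Request:
drive_tool:
  moves:
    - [[0, -0.0005, 0, 0, 0, 0, 0.1], [0, 0, 0, 0, 0, 0, 0.1], [0, 0, 0, 0, 0, 0, 0.1]]

```text
time: 28.85
ee_pos: [0.4818, -0.0301, 0.083]
eef_rot: [0.882, 0.472, 0.001, -0.001]
ft_force: [0.1, -0.2, -1.3]
width: 0.0156
grip_force: 3.0
```

Request:
drive_tool:
  moves:
    - [[0, -0.0005, 0, 0, 0, 0, 0.1], [0, 0, 0, 0, 0, 0, 0.1], [0, 0, 0, 0, 0, 0, 0.1]]

```text
time: 29.15
ee_pos: [0.4813, -0.0299, 0.0829]
eef_rot: [0.882, 0.471, 0.001, -0.001]
ft_force: [0.9, -0.1, -1.2]
width: 0.016
grip_force: 3.0
```

B2 moves 4 mm with under 1 N, so it is loose too. I'll centre it and draw it out.

Request:
drive_tool:
  moves:
    - [[0, 0.001, 0, 0, 0, 0, 0.1], [0, 0.001, 0, 0, 0, 0, 0.1], [0, 0, 0, 0, 0, 0, 0.1], [0, 0, 0, 0, 0, 0, 0.1]]
  squeeze: 15

```text
time: 29.55
ee_pos: [0.483, -0.031, 0.0829]
eef_rot: [0.882, 0.471, 0.001, -0.001]
ft_force: [-1.4, -0.3, -1.8]
width: 0.015
grip_force: 15.0
```

Request:
drive_tool:
  moves:
    - [[0, 0, -0.005, 0, 0, 0, 0.1], [0, 0, -0.01, 0, 0, 0, 0.1], [0, 0, -0.01, 0, 0, 0, 0.1]]

```text
time: 29.85
ee_pos: [0.4831, -0.031, 0.109]
eef_rot: [0.882, 0.471, 0.001, -0.001]
ft_force: [0.0, 0.9, -0.7]
width: 0.0153
grip_force: 15.0
```

Request:
drive_tool:
  moves:
    - [[0, 0, -0.015, 0, 0, 0, 0.1], [0, 0, -0.015, 0, 0, 0, 0.1], [0, 0, -0.02, 0, 0, 0, 0.1], [0, 0, -0.025, 0, 0, 0, 0.1], [0, 0, 0, 0, 0, 0, 0.1], [0, 0, 0, 0, 0, 0, 0.1]]

```text
time: 30.45
ee_pos: [0.4833, -0.0311, 0.1838]
eef_rot: [0.882, 0.472, 0.002, -0.0]
ft_force: [-0.3, 0.6, -1.3]
width: 0.0155
grip_force: 15.0
```

```bash
python3 - <<'E'
from h import *
s=r.read_state(); p=s["ee_pos"];M=R.from_quat(s["eef_rot"]).as_matrix()
print(s["time"],np.round(s["joint_positions"],2),s["width"],s["grip_force"])
print((M.T@(np.array([.547,.278,p[2]])-p)).round(4))
ax=np.cross([0,0,-1],[.992,.127,0]); print("tilt axis",(M.T@ax).round(3))
im=cv2.cvtColor(r.camera("top"),cv2.COLOR_RGB2BGR)
cv2.imwrite("pics/v.png",np.vstack([cv2.resize(im[205:285,190:260],None,fx=4,fy=4)]))
E
```

```text
30.45 [-0.23  0.04  0.2   1.89 -0.01  1.21 -0.61] 0.015500793126101213 15.000083022750914
[ 0.2925 -0.1187  0.0008]
tilt axis [-0.754  0.657 -0.002]
```

View pics/v.png

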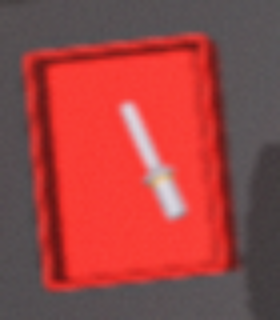

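Pin 1 lies in the tray on the right side, with its head at crop (172,200) and its shank tip at (128,105). I'll put the second pin parallel to it on the left (+y) side.

Request:
drive_tool:
  moves:
    - [[0.044, -0.021, 0, 0, 0, 0, 0.1], [0.0445, -0.021, 0, 0, 0, 0, 0.1], [0.0445, -0.021, 0, 0, 0, 0, 0.1], [0.0445, -0.021, 0, 0, 0, 0, 0.1], [0.0445, -0.021, 0, 0, 0, 0, 0.1], [0.0445, -0.021, 0, 0, 0, 0, 0.1], [0.0445, -0.021, 0, 0, 0, 0, 0.1], [0, 0, 0, 0, 0, 0.12, 0.1], [0, 0, 0, 0, 0, 0.12, 0.1], [0, 0, 0, 0, 0, 0.11, 0.1]]

```text
time: 31.5
ee_pos: [0.5328, 0.3091, 0.182]
eef_rot: [0.951, 0.309, -0.001, -0.0]
ft_force: [0.1, -0.1, -1.7]
width: 0.0152
grip_force: 15.0
```

Request:
drive_tool:
  moves:
    - [[0, 0, 0, 0, 0, 0, 0.1], [0, 0, 0, 0, 0, 0, 0.1], [0, 0, 0, 0, 0, 0, 0.1]]

```text
time: 31.8
ee_pos: [0.5332, 0.309, 0.1832]
eef_rot: [0.95, 0.312, 0.0, -0.001]
ft_force: [-0.4, -0.7, -1.6]
width: 0.0157
grip_force: 15.0
```

```bash
python3 st.py; python3 - <<'E'
from h import *
s=r.read_state(); M=R.from_quat(s["eef_rot"]).as_matrix()
ax=np.cross([0,0,-1],[.93,.36,0]); print("tilt axis",(M.T@ax*.7).round(3), M.T@(np.array([.534,.309,.184])-s["ee_pos"]))
E
```

```text
31.8 [0.5332 0.309  0.1832] [-0.62  0.33  0.02  1.54 -0.01  1.26 -1.53] 0.015655791679772064 15.00007406109944 [-0.39977978 -0.66006853 -1.59027473]
[[0.805, 0.593, -0.0], [0.593, -0.805, 0.002], [0.001, -0.001, -1.0]] shank end [0.5332 0.3091 0.1132]
[-0.0074  0.0332  0.1152]
tilt axis [-0.183  0.674 -0.001] [ 0.00063439  0.00040922 -0.00077521]
```

Request:
drive_tool:
  moves:
    - [[0, 0, 0, -0.037, 0.135, 0, 0.1], [0, 0, 0, -0.037, 0.135, 0, 0.1], [0, 0, 0, -0.037, 0.135, 0, 0.1], [0, 0, 0, -0.037, 0.135, 0, 0.1], [0, 0, 0, -0.037, 0.135, 0, 0.1], [0, 0, 0, 0, 0, 0, 0.1], [0, 0, 0, 0, 0, 0, 0.1], [0, 0, 0, 0, 0, 0, 0.1]]

```text
time: 32.6
ee_pos: [0.5363, 0.3079, 0.1849]
eef_rot: [0.898, 0.291, 0.331, -0.014]
ft_force: [0.8, 0.5, -0.4]
width: 0.0158
grip_force: 15.0
```

```bash
python3 st.py; python3 - <<'E'
from h import *
s=r.read_state(); M=R.from_quat(s["eef_rot"]).as_matrix()
print(M.T@(np.array([.534,.309,.076])-s["ee_pos"]))
E
```

```text
32.6 [0.5363 0.3079 0.1849] [-0.69 -0.05 -0.03  2.15  0.53  0.46 -2.08] 0.01576715779726331 15.000125470105559 [ 0.7669255   0.54020594 -0.39613382]
[[0.612, 0.532, 0.585], [0.513, -0.83, 0.218], [0.602, 0.167, -0.781]] shank end [0.5772 0.3232 0.1302]
[-0.0791  0.011   0.0911]
[-0.06635982 -0.02030053  0.08395265]
```

Request:
drive_tool:
  moves:
    - [[-0.0165, -0.005, 0.021, 0, 0, 0, 0.1], [-0.0165, -0.005, 0.021, 0, 0, 0, 0.1], [-0.0165, -0.005, 0.021, 0, 0, 0, 0.1], [0, 0, 0, 0, 0, -0.1, 0.1], [0, 0, 0, 0, 0, 0, 0.1]]
  squeeze: 10

```text
time: 33.1
ee_pos: [0.5349, 0.3083, 0.1019]
eef_rot: [0.882, 0.336, 0.33, 0.004]
ft_force: [0.3, -0.1, -1.0]
width: 0.0158
grip_force: 10.0
```

```bash
python3 st.py; python3 - <<'E'
from h import *
s=r.read_state(); M=R.from_quat(s["eef_rot"]).as_matrix()
print(M.T@(np.array([.534,.309,.076])-s["ee_pos"]))
E
```

```text
33.1 [0.5349 0.3083 0.1019] [-0.69  0.08 -0.04  2.22  0.88  0.3  -2.35] 0.015818053244103673 9.999182461760938 [ 0.26452527 -0.06459794 -0.99457882]
[[0.555, 0.591, 0.585], [0.596, -0.774, 0.216], [0.58, 0.229, -0.782]] shank end [0.5758 0.3234 0.0472]
[-0.031   0.0229  0.027 ]
[-0.01507979 -0.00696903  0.01984859]
```

Request:
drive_tool:
  moves:
    - [[-0.008, -0.0035, 0.01, 0, 0, 0, 0.1], [-0.007, -0.0035, 0.01, 0, 0, 0, 0.1], [0, 0, 0, 0, 0, 0, 0.1], [0, 0, 0, 0, 0, 0, 0.1]]

```text
time: 33.5
ee_pos: [0.534, 0.3095, 0.0772]
eef_rot: [0.882, 0.335, 0.332, 0.003]
ft_force: [0.3, 0.4, -0.6]
width: 0.0157
grip_force: 10.0
```

```bash
python3 st.py
```

```text
33.5 [0.534  0.3095 0.0772] [-0.73  0.13 -0.    2.24  1.07  0.27 -2.55] 0.015660912480544225 10.000054193660617 [ 0.34300576  0.35794182 -0.58243972]
[[0.556, 0.589, 0.586], [0.593, -0.776, 0.218], [0.583, 0.227, -0.78]] shank end [0.575  0.3247 0.0226]
[-0.0168  0.03    0.008 ]
```

Request:
drive_tool:
  moves:
    - [[0, 0, 0, 0, 0, 0, 0.25], [0, 0, 0, 0, 0, 0, 0.38], [0, 0, 0, 0, 0, 0, 0.38], [0, 0, -0.025, 0, 0, -0.05, 0.38], [0, 0, -0.025, 0, 0, -0.1, 0.38], [0, 0, -0.025, 0, 0, -0.1, 0.38], [0, 0, -0.03, 0, 0, 0, 0.38], [0, 0, -0.03, 0, 0, 0, 0.38], [0, 0, -0.03, 0, 0, 0, 0.38], [0, 0, 0, 0, 0, 0, 0.38]]

```text
time: 34.5
ee_pos: [0.436, 0.274, 0.2091]
eef_rot: [0.832, 0.443, 0.331, 0.043]
ft_force: [-0.0, -0.2, -0.3]
width: 0.0332
grip_force: 0.0
```

```bash
python3 st.py; python3 - <<'E'
from h import *
im=cv2.cvtColor(r.camera("top"),cv2.COLOR_RGB2BGR); im2=cv2.cvtColor(r.camera("scene"),cv2.COLOR_RGB2BGR)
cv2.imwrite("pics/f.png",np.hstack([cv2.resize(im[200:290,180:430],(500,180)).repeat(1,0) if 0 else cv2.resize(im[195:295,180:430],(500,200)),cv2.resize(im2[170:370,230:530],(300,200))]))
E
```

```text
34.5 [0.436  0.274  0.2091] [-0.77 -0.34 -0.08  2.33  0.51  0.59 -1.79] 0.03319698895395037 0.0 [-0.01953311 -0.22743771 -0.25826033]
[[0.389, 0.708, 0.589], [0.765, -0.605, 0.222], [0.513, 0.364, -0.777]] shank end [0.4773 0.2895 0.1547]
[-0.0262  0.0248  0.1759]
```

View pics/f.png

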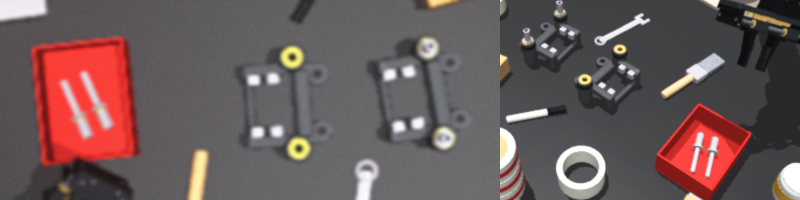

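Both loose pins lie in the tray at about (75,110) and (97,100). Carrier B's bushes are empty, carrier A's pins still stand, and the gripper is clear. I'll hand in.

```bash
python3 -c "
from bench import r
print(r.close_job())"
```

```text
the job is handed in; nothing more can be done
None
```

Job handed in: both of carrier B's pins rocked loose and now lie in the red tray, carrier A's two pins tested sound and still stand in their bores, and no bystander was touched; no verdict was returned.

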